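# Move the lift-off gear guard to the other housing

### The job

The guard door is on the wrong gear housing. Squeeze the two tabs of its sprung hinge pins together, lift the door off, and lower it gently into the hinge of the other, open housing, so that the door lies closed over the gears with both pins sprung fully home in the lugs. Leave the things standing round the housings where they are.

Things in the scene. Friction and masses are not known exactly. Their poses are not given: they have to be found in the camera images.
- housing_a: Grey steel gear housing, 176 mm wide, about 165 deep, fixed. Origin: centre of underside; x from its low front (45 mm high) to its high back (150 mm), y to its left, z up. Its face rises at 35 deg along +x: up-slope u = (cos35, 0, sin35), outward n = (-sin35, 0, cos35) in these axes. Two bored hinge lugs stand on the face's right part, one up-slope of the other. Carries the door at the start (left or right place).
- housing_b: Grey steel gear housing, 176 mm wide, about 165 deep, fixed. Origin: centre of underside; x from its low front (45 mm high) to its high back (150 mm), y to its left, z up. Its face rises at 35 deg along +x: up-slope u = (cos35, 0, sin35), outward n = (-sin35, 0, cos35) in these axes. Two bored hinge lugs stand on the face's right part, one up-slope of the other. The open one, where the door must go.
- housing_a_seat (a point): Point midway between the two lug bores of housing_a, on their axis, 13 mm off the face, 38 mm right (-y) of the housing's middle. The bore axis runs up the slope. Lugs: steel, 14 mm thick, 36 wide, 30 high off the face, inner faces 116 mm apart, bore 15.5 mm. door_hinge is here at the start.
- housing_b_seat (a point): The same point on housing_b, where door_hinge must come. Beside it, on the left, is a 60 x 44 mm window in the face over a pair of gears, which the door leaf covers. Between the lugs two cradle strips, 6 mm high and 25 mm apart, centre the barrel as it is lowered.
- door: Loose guard door: steel barrel 26 mm diameter, 110 mm long, and a vented aluminium leaf reaching 86 mm from the barrel's axis, its 13 mm turned-down edge resting on the face. Origin 13 mm below door_hinge. Axes: x along the barrel (up the slope when seated), y across the leaf, z out of the face. 0.25 to 0.4 kg, centre of mass about 13 mm from the axis on the leaf side.
- door_hinge (a point): Middle of the door's barrel, on the pin axis; axes as the door's. It coincides with the housing's seat point when the door is seated (barrel lying on the face, 3 mm clear of each lug).
- door_grip (a point): Point midway between the two pin tabs, 34 mm out (door z) from door_hinge; axes as the door's. Tabs: steel plates 22 mm wide (door y), 8 mm thick, outer faces 60 mm apart along door x, 40 mm when squeezed fully. They end 16 mm above this point, the barrel's top is 21 mm below it. Squeeze along door x, coming in along door -z, 35 deg off vertical. 25 mm is free outside each tab.
- pin_low (a joint): Sprung pin (10 mm diameter, tapered tip, fixed to its tab) at the barrel's lower (-x) end. 0 = fully out, 10 mm past the barrel's end and 7 mm into the lug; 0.010 m = pulled in flush, at its stop. The spring pushes it out with 3 N at 0, 6 N at 0.010.
- pin_high (a joint): The same at the upper (+x) end, moving the opposite way: squeezing the tabs together pulls in both pins.
- spline_shaft: Bystander: dark splined shaft standing upright, 37 mm diameter, 136 mm tall; origin at its foot.
- cup_brush: Bystander: grey wire cup brush standing on its bristles, 62 mm diameter, 58 mm tall; origin at its foot.
- oil_can: Bystander: small copper-coloured oil can with a bent spout, standing upright, 68 x 96 mm, 177 mm tall; origin at its foot.

How it is judged:
On the way:
1. the door is lifted off the first housing, at least 60 mm from its seat (distance between door_hinge and housing_a_seat above 0.06 m), for 0.2 s.
At the end, for the whole second after the job is handed in: The door is seated on housing_b: its hinge middle within 6 mm of the housing's seat point, its leaf closed flat over the gears (door y within 4 deg of the housing's y, tabs outward), both pins within 2 mm of fully out, the door at rest and released (distance between door_hinge and housing_b_seat below 0.006 m and angle between the y axis of door_hinge and the y axis of housing_b, either way round below 0.07 rad and z of door_grip in the frame of housing_b above 0.1 m and value of joint each of pin_low, pin_high below 0.002 m and linear speed of door below 0.02 m/s); the robot touches nothing.
It fails at once if the spline shaft, cup brush or oil can is pushed more than 25 mm (distance of any of spline_shaft, cup_brush, oil_can from where it was at the start of the episode above 0.025 m).
It fails at once if the door is dropped or thrown onto a housing: it moves faster than 0.5 m/s within 40 mm of housing_b's seat (distance between door_hinge and housing_b_seat below 0.04 m and linear speed of door above 0.5 m/s).
It also fails if it takes over 42 s, if anything falls off the work surface, if the arm or the gripper's body presses on something with over 40 N, if the wrist force passes 120 N, or if a joint passes its speed limit or range.

### The arm

A 6-joint arm with a two-finger parallel gripper is mounted at the origin on a cart in front of the work surface, level with it; the furniture and walls round the work are solid. World frame = base frame: x ahead of the robot, y to its left, z up, the work surface at z = 0. Lengths are in m, angles in rad, forces in N, time in s.
With the tool pointing down it reaches from about 0.25 to 0.85 m from the base axis. Payload 12.5 kg.
Tool frame: the origin (TCP) lies on the front face of the gripper's body, between the roots of the fingers; the fingertips stand 84 mm ahead of it and the grasp point (between the pads) lies 65 mm ahead of it; z points along the fingers, x is the direction in which the jaws open and shut, and the axes are right-handed (so a half turn about z gives the same grasp; the last joint's range is limited). The gripper opens to 93 mm and grips with 3 to 60 N. Pads are 15 mm wide; open, the fingers measure 128 mm over their backs; the gripper's body (75 mm by 188 mm) begins 65 mm behind the grasp point.
Start: joints at [-1.306, 0.351, 1.652, -0, 1.139, -0.085], TCP at [0.189, -0.517, 0.303] pointing down, gripper open.
Joint ranges: [-2.75, 2.75], [-0.79, 2.1], [0.01, 2.65], [-1.57, 4.71], [0.07, 3.14], [-2.87, 2.87]. Speed limits (rad/s): [2.22, 2.22, 2.79, 3.14, 3.14, 3.14].

### API

Orientations are given as a unit quaternion [x, y, z, w].
In Python, from cell import * gives the robot as it stands. The module is installed in compiled form; this text tells all that it offers.
- The arm moves only by the tool arm_command, never from a script. Its arguments are lists of equal length, an entry for each row: "rotation": the turn, a rotation vector about the tool's x, y, z in rad, a list of three; "slide": the shift along the tool's x, y, z in mm, a list of three; "jaw": the finger opening in mm, from 0 to 93. A call has 1 to 10 rows; each row is the pose to reach, as a shift and turn from the pose commanded when the call began, along the tool's axes at that moment; what a row does not reach only later rows make up. A row lasts 1/12 s, in which the tool goes at most 41.7 mm and 7.16 degrees, less where a joint would pass 70% of its speed; a pose out of reach is approached as far as the arm can. A call with a gripper value outside its range is refused whole. The fingers move at their own pace and stop on an object; "force" is the grip in N (left out, the last holds). Time passes only in rows, so rows that repeat a pose let the fingers close. It gives the time, the measured TCP pose, the force and the opening at its end, in the units of the state.
- read_state(): the state, without advancing time (a new reading comes with each control period).
- grab_frame(name): name is "scene" or "top" or "wrist"; returns (picture, depth): 420x560x3 uint8, red, green, blue; 420x560 float32, m along the optical axis (not along the pixel's ray), 0 where there is no reading.
- calibration(name): a dict with "fx", "fy", "cx", "cy" (pixels), "xyz" and "orientation" of the camera in the world. Camera axes: x right, y up, looking along -z (the intrinsics and any distortion apply to the point x, -y, -z); pixel columns grow to the right and rows downward; lengths in m; the calibration is good to about 2 mm. A picture is of the moment at which its call begins: read the wrist's pose just before it. calibration takes no time and is no camera call; for the wrist camera it gives the pose at the moment of the call.
- job_done(): hands the job in, once; it reports no verdict.
The state is a dict: "clock": time; "qpos": joint angles; "joint_velocities": joint speeds; "tau": joint torques, N m; "tcp_pos": TCP position; "ee_rot": TCP orientation; "ft_force": force on the tool from outside, world axes, zero at the start; "torque": the same for the moment, N m; "grip_width": finger opening in m.
Only numpy, scipy, OpenCV 4.12 (cv2) and the standard library are available. Lean on these libraries where they do the work, as an engineer would, in place of code of your own. Each camera call takes 0.05 s, during which the arm holds its last target.

## Working session

There is one attempt and no reset: what is moved stays moved. The work goes in short steps, Python scripts to look and compute and a tool call to move; the robot and the scene stay as the last step left them, time stands still between calls to the robot, and variables do not carry over. Pictures are saved under pics/ and viewed, and the job is handed in when it is done.

Besides the shell and the picture viewer there is one more tool, called after "Call:" by a JSON object that holds its "method" and its "body", one argument or row to a line. arm_command: Moves the arm, as the interface text tells. Its arguments: {"type":"object","properties":{"rotation":{"type":"array","items":{"type":"array","items":{"type":"number"}}},"slide":{"type":"array","items":{"type":"array","items":{"type":"number"}}},"jaw":{"type":"array","items":{"type":"number"}},"force":{"type":"number"}},"required":["rotation","slide","jaw"]}

```bash
mkdir -p pics
python3 - <<'E'
from cell import *
import cv2,numpy as np
print(read_state())
for n in("scene","top"):
    c=calibration(n);print(n,c)
    im,d=grab_frame(n);np.savez("pics/%s0.npz"%n,im=im,d=d,**{k:np.array(v) for k,v in c.items()})
    cv2.imwrite("pics/%s0.png"%n,im[:,:,::-1])
E
```

```text
{'clock': 0.0, 'qpos': array([-1.30562935e+00,  3.51259252e-01,  1.65241478e+00,  1.75814319e-05,
        1.13911077e+00, -8.45954542e-02]), 'joint_velocities': array([ 1.45512804e-03,  7.96980629e-05,  6.77560445e-05,  9.11726954e-04,
       -6.43093608e-04, -6.35483759e-04]), 'tau': array([ 4.89753947e-04, -4.97319317e+01, -2.85255575e+01,  6.98272604e-02,
        2.56223168e-02, -1.01465448e-04]), 'tcp_pos': array([ 0.18843602, -0.51645224,  0.30219231]), 'ee_rot': array([ 8.19349510e-01, -5.73294013e-01, -4.52661386e-04, -3.87898446e-04]), 'ft_force': array([-0.83106549,  0.16823705,  0.57533345]), 'torque': array([-0.00139056,  0.03874083,  0.0347748 ]), 'grip_width': 0.09332356879749547}
scene {'fx': 437.80930282446957, 'fy': 437.80930282446957, 'cx': 284.2314414241283, 'cy': 211.65199664301278, 'xyz': array([0.15543785, 0.48081979, 0.97384084]), 'orientation': array([-0.08733905,  0.33535512,  0.9033746 , -0.25263248])}
top {'fx': 439.02081959256395, 'fy': 439.02081959256395, 'cx': 277.10445760904196, 'cy': 209.20747269495877, 'xyz': array([ 0.34384303, -0.16095021,  1.04987632]), 'orientation': array([-0.05972005,  0.0616906 ,  0.70600389, -0.70298385])}
```

View pics/scene0.png

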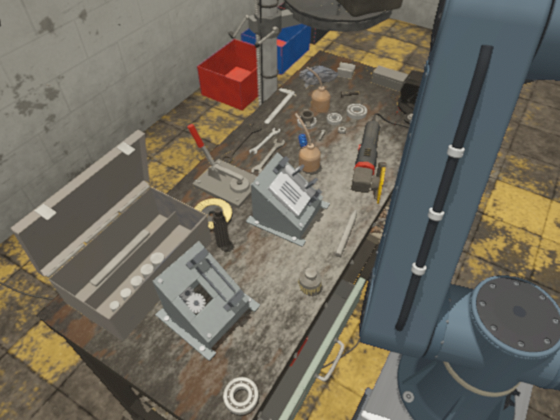

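View pics/top0.png

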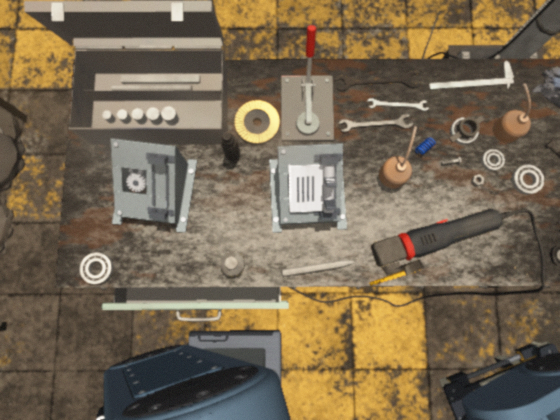

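```bash
cat > h.py <<'E'
import numpy as np,cv2
from scipy.spatial.transform import Rotation as R
def load(n):
    z=np.load("pics/%s.npz"%n);return z
def cloud(z):
    d=z['d'];v,u=np.mgrid[0:d.shape[0],0:d.shape[1]]
    p=np.stack([(u-z['cx'])/z['fx']*d,-(v-z['cy'])/z['fy']*d,-d],-1)
    w=p@R.from_quat(z['orientation']).as_matrix().T+z['xyz']
    w[d==0]=np.nan
    return w
def proj(z,P):
    P=np.atleast_2d(P);c=(P-z['xyz'])@R.from_quat(z['orientation']).as_matrix()
    return np.c_[z['cx']+z['fx']*c[:,0]/-c[:,2],z['cy']-z['fy']*c[:,1]/-c[:,2]]
E
python3 - <<'E'
from h import *
z=load('top0');w=cloud(z)
print('table',np.nanmedian(w[240:260,330:360].reshape(-1,3),0),np.nanmedian(w[230:250,80:100].reshape(-1,3),0))
im=z['im'][:,:,::-1]
a=cv2.resize(im[130:240,255:355],None,fx=5,fy=5,interpolation=cv2.INTER_CUBIC)
b=cv2.resize(im[130:240,100:200],None,fx=5,fy=5,interpolation=cv2.INTER_CUBIC)
cv2.imwrite('pics/a1.png',a);cv2.imwrite('pics/b1.png',b)
np.set_printoptions(linewidth=250,precision=0,suppress=True)
print(w[140:236:4,262:352:4,2]*1000)
print(w[134:236:4,106:200:4,2]*1000)
E
```

```text
table [ 4.26909550e-01 -3.24933783e-01 -2.45349868e-04] [4.54186686e-01 2.85222957e-01 3.48421926e-04]
[[ 13.  15.   0.  -3.  -1.  12.  20.  20.  18.  16.  17.  16.  14.  17.  17.  19.  13.  16.   2.  -2.  -0.  -1.  -1.]
 [  0.   2.  -0.   0.   1.  -3.   1.  -1.   0.  -1.  -0.  -2.  -3.  -1.  -1.  -1.   3. 146. 146. 146. 146.  -1.   0.]
 [ -1.  -3.  -2.  -1. 146. 147. 147. 144. 145. 144. 142. 145. 145. 147. 146. 144. 143. 144. 146. 144. 143.  -2.  -0.]
 [ -4.   1.  -0.   1. 141. 144. 141. 141. 139. 140. 140. 140. 139. 141. 139. 141. 136. 138. 140. 138. 135.  -1.   0.]
 [  3.   2.  -0.   1. 131. 134. 136. 135. 134. 133. 137. 136. 136. 134. 140. 151. 144. 141. 151. 138. 139.  -4.  -0.]
 [  2.  -1.  11.   7. 112. 133. 134. 132. 130. 131. 130. 129. 128. 132. 134. 160. 159. 159. 158. 159. 127.   3.  -5.]
 [ -1.   1.   6.   9.  83. 127. 125. 127. 125. 128. 125. 125. 125. 125. 122. 157. 156. 157. 151. 122. 123.   4.   2.]
 [  0.  -6.   8.   8.  61. 124. 118. 134. 132. 132. 132. 134. 135. 132. 128. 135. 143. 145. 139. 117. 118.  -2.   1.]
 [  3.   1.  -0.   9.  38. 115. 117. 128. 125. 127. 1
[... 4334 characters left out ...]
50.  49.  53.  50.  86.  85.  86.  84.  80.  60.  58.  27.   7.   9.   3.   0.   4.]
 [  3.   4.   4.   7.   7.  -2.  -1.  14.  44.  47.  46.  79.  83.  79.  84.  71.  51.  48.  22.   9.  nan  -2.  -1.   2.]
 [  4.   1.   6.   7.  -2.   2.  -1.   1.  -1.   1.  -2.   0.  -0.   0.  -0.  12.  45.  41.  12.   3.   4.   3.  -2.   2.]
 [  1.   2.   5.  -1.   2.   2.   2.   2.  -3.   0.   3.  -3.   0.  -1.  -2.   1.  -1.   3.   9.   9.   3.   1.   2.   1.]
 [  2.   1.  -1.   4.  nan  -0.  -4.   2.  -4.   1.   1.   2.  -1.   2.  -3.   3.  -0.   1.   5.   7.  -0.   3.   2.  -4.]
 [ -2.   0.  -0.  -2.  -0.  -0.   1.  -2.   2.   1.  -1.   3.  -1.   2.   1.  -1.   1.   1.  -1.  -1.   1.  -0.   2.   0.]]
```

View pics/a1.png

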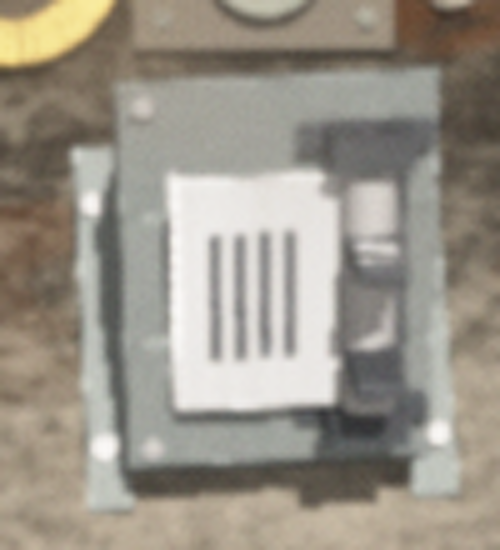

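View pics/b1.png

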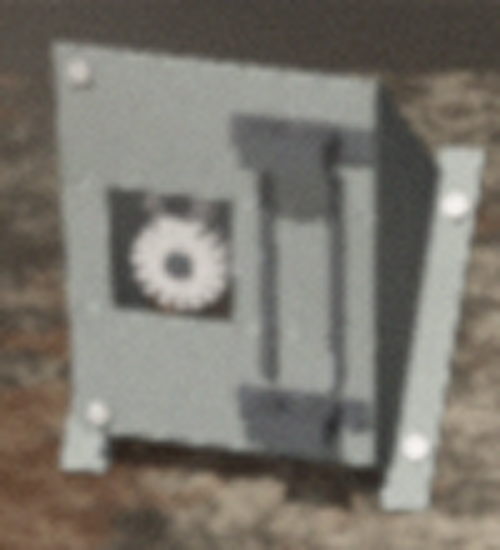

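```bash
cat > fit.py <<'E'
from h import *
def plane(w,reg,name):
    v0,v1,u0,u1=reg
    p=w[v0:v1,u0:u1].reshape(-1,3);p=p[~np.isnan(p[:,0])]
    return p
def fitface(p,n0=np.array([-np.sin(np.radians(35)),0,np.cos(np.radians(35))])):
    # ransac-ish: robust mode along n0
    q=p[p[:,2]>0.05]; n=n0
    h=q@n; hist,e=np.histogram(h,bins=200); c=e[hist.argmax()]
    for k,t in enumerate([.012,.008,.005,.004,.004]):
        s=q[np.abs(q@n-c)<t]; m=s.mean(0); _,sv,V=np.linalg.svd(s-m,full_matrices=False)
        n=V[2]*np.sign(V[2][2]); c=m@n
    return n,c,len(s)
if __name__=="__main__":
    for cam,regs in(("top0",{'A':(140,232,262,352),'B':(134,225,104,200)}),("scene0",{'A':(150,245,245,330),'B':(235,350,145,262)})):
        w=cloud(load(cam))
        for k,r in regs.items():
            p=plane(w,r,k);n,c,N=fitface(p)
            print(cam,k,n,c,N,'slope',np.degrees(np.arccos(n[2])),'yaw',np.degrees(np.arctan2(-n[1],-n[0])))
E
python3 fit.py
```

```text
top0 A [-0.57069956 -0.01923278  0.82093368] -0.23789071450818694 2015 slope 34.821631756626836 yaw 1.9301580991428902
top0 B [-0.56737569  0.07454516  0.82007795] -0.2349443176396238 3299 slope 34.90740193238394 yaw -7.484984010275086
scene0 A [-0.56926331 -0.01376874  0.82203996] -0.23631797383247982 1089 slope 34.71047356971919 yaw 1.3855399025733157
scene0 B [-0.56652526  0.07736834  0.82040434] -0.23341671345878512 3366 slope 34.87471023654557 yaw -7.776573721559572
```

```bash
cat > ortho.py <<'E'
from fit import *
s,c=np.sin(np.radians(35)),np.cos(np.radians(35))
def frame(yaw):
    y=np.radians(yaw);Z=np.array([[np.cos(y),-np.sin(y),0],[np.sin(y),np.cos(y),0],[0,0,1]])
    return Z@np.array([[c,0,-s],[0,1,0],[s,0,c]])  # cols u,y,n
if __name__=="__main__":
  reg={"top0":{'A':(130,240,255,360),'B':(125,235,95,205)},"scene0":{'A':(140,250,240,335),'B':(230,355,140,265)}}
  for k,yaw,d in(('A',1.7,-.2376),('B',-7.6,-.2346)):
    F=frame(yaw);row=[]
    for cam in("top0","scene0"):
        z=load(cam)
        # texture ortho at face plane and at h=30mm
        yc={'A':-.20,'B':.17}[k]
        U,Y=np.mgrid[.60:.36:-.0006,yc+.12:yc-.12:-.0006]
        from numpy import stack
        # grid centred in F coords
        u0={'A':.46,'B':.44}[k]
        for h in(0,.03):
            P=(U[...,None]*F[:,0]+Y[...,None]*F[:,1]+(d+h)*F[:,2])
            q=proj(z,P.reshape(-1,3)).reshape(U.shape+(2,)).astype(np.float32)
            row.append(cv2.remap(z['im'][:,:,::-1],q[...,0],q[...,1],cv2.INTER_CUBIC))
    im=np.vstack([np.hstack(row[:2]),np.hstack(row[2:])])
    print(k,im.shape)
    cv2.imwrite('pics/ortho%s.png'%k,im[:, :])
E
python3 ortho.py
```

```text
A (800, 800, 3)
B (800, 802, 3)
```

```bash
sed -i "s/yc={'A':-.20,'B':.17}/yc={'A':-.06-.02+.03,'B':.22}/; s/im=np.vstack.*/im=np.hstack(row[:2]);cv2.imwrite('pics\/orthoS%s.png'%k,np.hstack(row[2:]))/" ortho.py
python3 - <<'E'
from fit import *;from ortho import frame
w=cloud(load('top0'))
print(w[190,315],w[190,315]@frame(1.7), w[190,160],w[190,160]@frame(-7.6))
E
```

```text
[ 0.5511946  -0.24789184  0.1016983 ] [ 0.50362114 -0.26413461 -0.22848862] [0.55503113 0.09735943 0.09043572] [ 0.49198505  0.16991059 -0.23409001]
```

```bash
sed -i "s/yc={'A':-.06-.02+.03,'B':.22}/yc={'A':-.26,'B':.17}/; s/\.60:\.36/.62:.38/" ortho.py; python3 ortho.py
```

```text
A (400, 800, 3)
B (400, 802, 3)
```

View pics/orthoB.png

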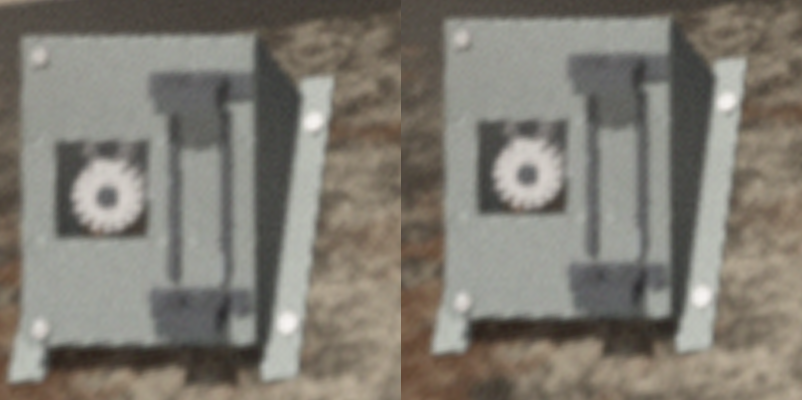

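View pics/orthoSB.png

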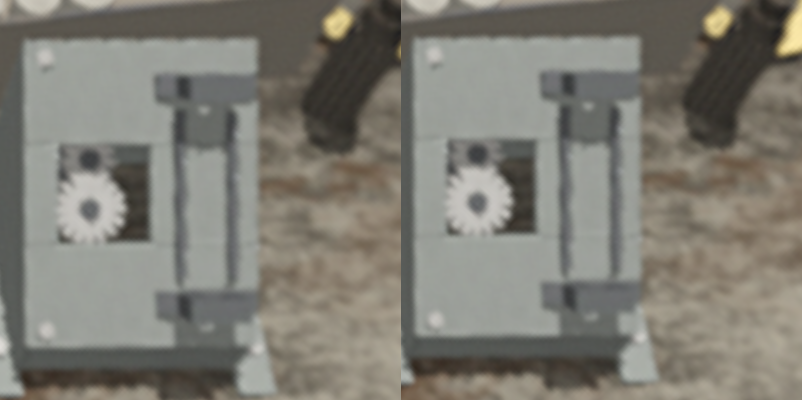

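View pics/orthoA.png

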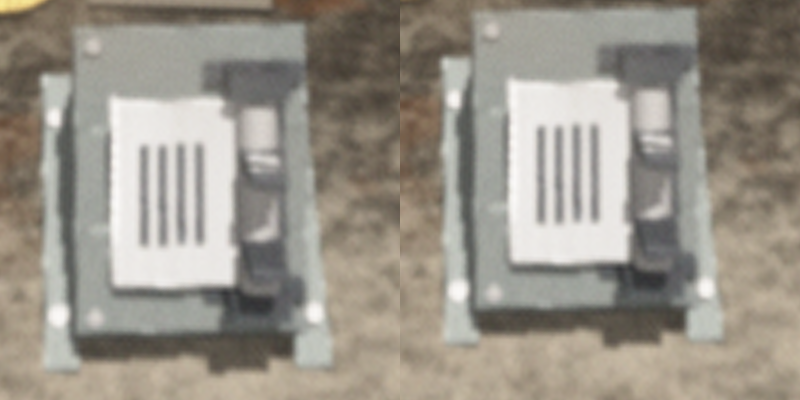

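View pics/orthoSA.png

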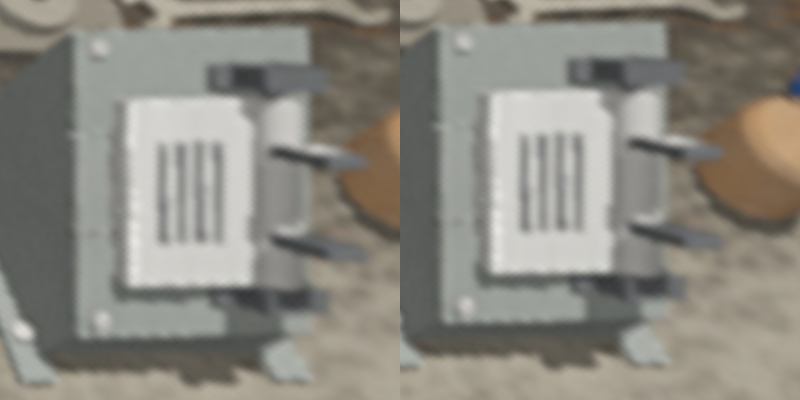

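```bash
cat > hm.py <<'E'
from ortho import *
for k,yaw,d,yc in(('A',1.7,-.2376,-.26),('B',-7.6,-.2346,.17)):
    F=frame(yaw);row=[]
    for cam,regs in(("top0",{'A':(130,240,255,360),'B':(125,235,95,205)}),("scene0",{'A':(140,250,240,335),'B':(230,355,140,265)})):
        w=cloud(load(cam));v0,v1,u0,u1=regs[k]
        f=(w[v0:v1,u0:u1].reshape(-1,3))@F-[0,0,d]; f=f[~np.isnan(f[:,0])]
        im=np.zeros((400,400,3),np.uint8)
        for a in f[np.argsort(f[:,2])]:
            r=int((.62-a[0])/.0006);cc=int((yc+.12-a[1])/.0006)
            if abs(a[2])<.07: cv2.circle(im,(cc,r),1,tuple(int(q) for q in cv2.applyColorMap(np.uint8([[np.clip(a[2]*1000*4+40,0,255)]]),cv2.COLORMAP_JET)[0,0]),-1)
        row.append(im)
        for lo,hi,nm in((.024,.036,'lugtop'),(-.003,.003,'face')):
            m=f[(f[:,2]>lo)&(f[:,2]<hi)&(abs(f[:,1]-yc)<.12)&(f[:,0]>.38)&(f[:,0]<.62)]
            print(k,cam,nm,len(m))
            if nm=='face':
                print(' y pct',np.percentile(m[:,1],[0.3,1,99,99.7]),'u',np.percentile(m[:,0],[.3,1,99,99.7]))
            else:
                h,e=np.histogram(m[:,0],bins=np.arange(.4,.62,.004));print('  u',[(round(e[i],3),int(h[i])) for i in range(len(h)) if h[i]>2])
                h,e=np.histogram(m[:,1],bins=np.arange(yc-.1,yc+.1,.004));print('  y',[(round(e[i],3),int(h[i])) for i in range(len(h)) if h[i]>2])
    cv2.imwrite('pics/hm%s.png'%k,np.hstack(row))
E
python3 hm.py
```

```text
A top0 lugtop 262
  u [(np.float64(0.436), 12), (np.float64(0.44), 20), (np.float64(0.444), 24), (np.float64(0.448), 29), (np.float64(0.452), 11), (np.float64(0.484), 23), (np.float64(0.536), 21), (np.float64(0.568), 28), (np.float64(0.572), 30), (np.float64(0.576), 26), (np.float64(0.58), 30)]
  y [(np.float64(-0.312), 16), (np.float64(-0.308), 26), (np.float64(-0.304), 27), (np.float64(-0.3), 33), (np.float64(-0.296), 38), (np.float64(-0.292), 31), (np.float64(-0.288), 29), (np.float64(-0.284), 34), (np.float64(-0.28), 26)]
A top0 face 1389
 y pct [-0.32500122 -0.32388305 -0.18589387 -0.18501943] u [0.41913256 0.42051215 0.60202204 0.60263705]
A scene0 lugtop 202
  u [(np.float64(0.436), 9), (np.float64(0.44), 12), (np.float64(0.444), 17), (np.float64(0.448), 16), (np.float64(0.452), 9), (np.float64(0.46), 3), (np.float64(0.464), 5), (np.float64(0.472), 4), (np.float64(0.476), 4), (np.float64(0.48), 3), (np.float64(0.484), 9), (np.float64(0.504), 3), (np.float64(0.516), 3), (np.float64(0.524), 3), (np.float64(0.532), 4), (np.float64(0.536), 8), (np.float64(0.544), 4), (np.float64(0
[... 1028 characters left out ...]
3079
 y pct [0.13657786 0.13704324 0.27533382 0.27618814] u [0.41349137 0.41473742 0.59609786 0.59664327]
B scene0 lugtop 203
  u [(np.float64(0.432), 31), (np.float64(0.436), 25), (np.float64(0.44), 27), (np.float64(0.444), 18), (np.float64(0.56), 14), (np.float64(0.564), 30), (np.float64(0.568), 27), (np.float64(0.572), 29)]
  y [(np.float64(0.146), 8), (np.float64(0.15), 21), (np.float64(0.154), 22), (np.float64(0.158), 20), (np.float64(0.162), 22), (np.float64(0.166), 21), (np.float64(0.17), 22), (np.float64(0.174), 23), (np.float64(0.178), 22), (np.float64(0.182), 22)]
B scene0 face 3312
 y pct [0.13513366 0.13621841 0.27423485 0.27486524] u [0.41223732 0.41346527 0.59431053 0.59532684]
```

View pics/hmB.png

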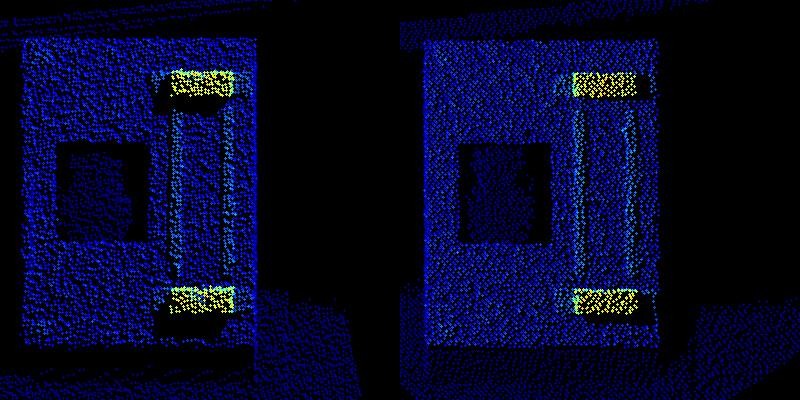

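View pics/hmA.png

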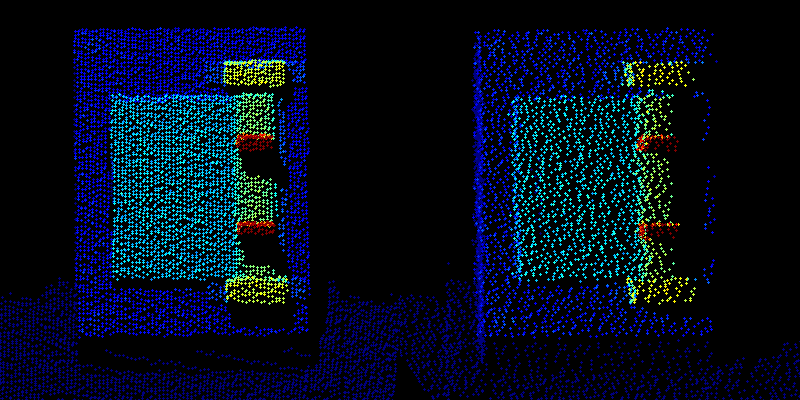

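```bash
cat > tgt.py <<'E'
from ortho import *
seat={'A':(1.7,np.array([.511,-.2935,-.2376+.013])),'B':(-7.6,np.array([.5045,.1677,-.2346+.013]))}
def seatw(k): 
    yaw,s_=seat[k];return frame(yaw)@s_
def Rt(k,sg=1):
    F=frame(seat[k][0]);u,y,n=F.T
    x=sg*u;z=-n;return np.stack([x,np.cross(z,x),z],1)
def tcp(k,off,sg=1,du=0,dy=0):  # off = grasp point height above door_grip along n
    F=frame(seat[k][0]);return seatw(k)+F@np.array([du,dy,.034+.065+off])
def delta(p,Rm,st):
    R0=R.from_quat(st['ee_rot'])
    return np.round(1000*R0.inv().apply(p-st['tcp_pos']),1),np.round((R0.inv()*R.from_matrix(Rm)).as_rotvec(),4)
if __name__=="__main__":
    from cell import *
    st=read_state()
    for k in 'AB':
        print(k,seatw(k),tcp(k,.12))
        for sg in(1,-1): print(delta(tcp(k,.12),Rt(k,sg),st))
    c=calibration('wrist');R0=R.from_quat(st['ee_rot'])
    print('wristcam in tool',R0.inv().apply(c['xyz']-st['tcp_pos']),(R0.inv()*R.from_quat(c['orientation'])).as_matrix())
    z=load('top0');w=cloud(z)
    for n,px in(('oil',(397,170)),('oilspout',(410,135)),('brush',(232,265)),('shaft',(230,140)),('shaft',(230,155))):print(n,w[px[1],px[0]])
E
python3 tgt.py
```

```text
A [ 0.55587807 -0.27713116  0.10911601] [ 0.43032011 -0.28085764  0.28851031]
(array([-138.4, -308. ,   13.9]), array([ 0.3807,  0.529 , -1.2097]))
(array([-138.4, -308. ,   13.9]), array([ 0.5759, -0.4144,  1.8236]))
B [0.55779931 0.09475989 0.10784522] [0.43328952 0.11137304 0.28723952]
(array([-505.9, -445.2,   15.6]), array([ 0.3314,  0.5495, -1.0531]))
(array([-505.9, -445.2,   15.6]), array([ 0.6248, -0.3768,  1.9784]))
wristcam in tool [-0.00061882 -0.0680925  -0.07963081] [[ 9.99998845e-01  9.69811426e-04 -1.17061022e-03]
 [ 6.47826783e-04 -9.68510953e-01 -2.48970108e-01]
 [-1.37520288e-03  2.48969062e-01 -9.68510462e-01]]
oil [ 0.60233687 -0.43826669  0.07803135]
oilspout [ 0.71209581 -0.49666502  0.00327228]
brush [ 0.38940795 -0.06246113  0.0588884 ]
shaft [ 0.65766734 -0.0615612   0.12955214]
shaft [ 0.64650989 -0.05394756  0.05432903]
```

Call:
{"method": "arm_command", "body": {
  "rotation": [
    [0.3807,0.529,-1.2097],
    [0.3807,0.529,-1.2097],
    [0.3807,0.529,-1.2097],
    [0.3807,0.529,-1.2097],
    [0.3807,0.529,-1.2097],
    [0.3807,0.529,-1.2097],
    [0.3807,0.529,-1.2097],
    [0.3807,0.529,-1.2097],
    [0.3807,0.529,-1.2097],
    [0.3807,0.529,-1.2097]
  ],
  "slide": [
    [-138,-308,14],
    [-138,-308,14],
    [-138,-308,14],
    [-138,-308,14],
    [-138,-308,14],
    [-138,-308,14],
    [-138,-308,14],
    [-138,-308,14],
    [-138,-308,14],
    [-138,-308,14]
  ],
  "jaw": [82,82,82,82,82,82,82,82,82,82]
}}

```text
clock: 0.93
tcp_pos: [0.4317, -0.2792, 0.2884]
ee_rot: [0.961, -0.058, 0.27, -0.005]
ft_force: [0.6, 0.5, 0.8]
grip_width: 0.0818
```

```bash
python3 tgt.py|head -2; python3 -c "
from cell import *;print(read_state())"
```

```text
A [ 0.55587807 -0.27713116  0.10911601] [ 0.43032011 -0.28085764  0.28851031]
(array([-0.9,  1.8, -0.8]), array([ 0.0418,  0.0626, -0.1376]))
{'clock': 0.9333, 'qpos': array([-0.80105479,  0.18987968,  1.98923022,  0.63516923,  0.64725344,
       -1.13493002]), 'joint_velocities': array([-0.26288514,  0.01429954,  0.1243675 ,  1.11746344,  0.06741495,
       -2.19933517]), 'tau': array([  4.57981467, -38.43264699, -26.75115466,  -0.85883534,
        -0.91566458,   3.97997573]), 'tcp_pos': array([ 0.4317339 , -0.27920345,  0.28839215]), 'ee_rot': array([ 0.96114326, -0.057563  ,  0.26993959, -0.00477075]), 'ft_force': array([0.60484238, 0.45473114, 0.78745305]), 'torque': array([-0.01397897,  0.20703824, -0.04628648]), 'grip_width': 0.08184546096170128}
```

Call:
{"method": "arm_command", "body": {
  "rotation": [
    [0.0418,0.0626,-0.1376],
    [0.0418,0.0626,-0.1376],
    [0.0418,0.0626,-0.1376],
    [0.0418,0.0626,-0.1376],
    [0.0418,0.0626,-0.1376]
  ],
  "slide": [
    [-1,2,-1],
    [-1,2,-1],
    [-1,2,-1],
    [-1,2,-1],
    [-1,2,-1]
  ],
  "jaw": [82,82,82,82,82]
}}

```text
clock: 1.35
tcp_pos: [0.4288, -0.2833, 0.2889]
ee_rot: [0.954, 0.009, 0.299, -0.004]
ft_force: [0.2, 0.2, 0.4]
grip_width: 0.0822
```

```bash
cat > snap.py <<'E'
import sys
from cell import *
import numpy as np,cv2
n=sys.argv[1];st=read_state();c=calibration('wrist');im,d=grab_frame('wrist')
np.savez('pics/%s.npz'%n,im=im,d=d,**{k:np.array(v) for k,v in c.items()},**{'s_'+k:np.array(v) for k,v in st.items()})
cv2.imwrite('pics/%s.png'%n,im[:,:,::-1]);print(st['clock'],st['tcp_pos'],st['ee_rot'],c['xyz'])
E
python3 snap.py wA; python3 tgt.py|head -2
```

```text
1.35 [ 0.4288322  -0.28331339  0.28886533] [ 0.95409095  0.00886689  0.29935846 -0.00404392] [ 0.37993645 -0.21529896  0.35398071]
A [ 0.55587807 -0.27713116  0.10911601] [ 0.43032011 -0.28085764  0.28851031]
(array([ 0.9, -2.4,  1.2]), array([ 0.0038,  0.0025, -0.0092]))
```

View pics/wA.png

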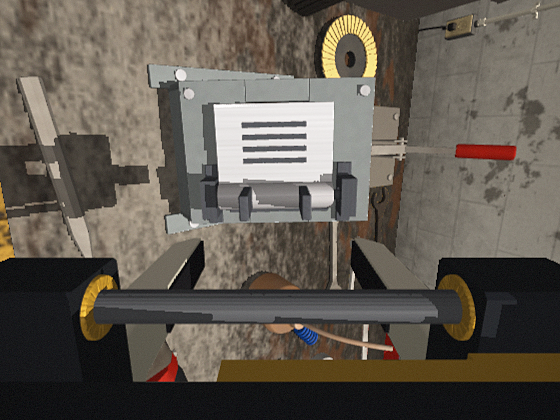

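```bash
cat > wmeas.py <<'E'
import sys
from ortho import *
def meas(n,yaw,v0,v1,u0,u1,hm=None,yc=0):
    z=load(n);w=cloud(z);p=w[v0:v1,u0:u1].reshape(-1,3);p=p[~np.isnan(p[:,0])]
    nn,c,N=fitface(p);print(n,'plane yaw',np.degrees(np.arctan2(-nn[1],-nn[0])),'slope',np.degrees(np.arccos(nn[2])),N)
    F=frame(yaw);f=p@F
    q=f[abs(p@nn-c)<.004];d=np.median(q[:,2]);f=f-[0,0,d];print(' d',d)
    return f,d
def hist(m,ax,st=.001,th=3):
    h,e=np.histogram(m[:,ax],bins=np.arange(m[:,ax].min(),m[:,ax].max()+st,st))
    on=h>=th;r=[];i=0
    while i<len(on):
        if on[i]:
            j=i
            while j<len(on) and on[j]: j+=1
            r.append((round(e[i],4),round(e[j],4)));i=j
        else:i+=1
    return r
if __name__=="__main__":
    f,d=meas('wA',1.7,75,232,150,380)
    face=f[abs(f[:,2])<.004]
    print('face y',np.percentile(face[:,1],[.5,99.5]),'u',np.percentile(face[:,0],[.5,99.5]))
    lt=f[(f[:,2]>.026)&(f[:,2]<.034)];lt=lt[(lt[:,1]<-.265)]
    l=lt[(lt[:,0]>.56)|(lt[:,0]<.46)];print('lug u',hist(l,0,th=8),'y',hist(l,1,th=5))
    tt=f[(f[:,2]>.056)&(f[:,2]<.07)];print('tab top n',len(tt),'u',hist(tt,0,th=4),'y',hist(tt,1,th=4), 'h',np.median(tt[:,2]))
    b=f[(f[:,2]>.022)&(f[:,2]<.03)&(f[:,0]>.47)&(f[:,0]<.55)]
    bb=b[b[:,2]>np.percentile(b[:,2],70)];print('barrel top y',np.median(bb[:,1]),np.percentile(b[:,2],98))
E
python3 wmeas.py
```

```text
wA plane yaw -20.37781522073868 slope 36.12334570739612 11357
 d -0.22856817291213874
face y [-0.2892092  -0.20799502] u [0.45051204 0.56651277]Traceback (most recent call last):
  File "wmeas.py", line 24, in <module>
    l=lt[(lt[:,0]>.56)|(lt[:,0]<.46)];print('lug u',hist(l,0,th=8),'y',hist(l,1,th=5))
                                                    ~~~~^^^^^^^^^^
  File "wmeas.py", line 10, in hist
    h,e=np.histogram(m[:,ax],bins=np.arange(m[:,ax].min(),m[:,ax].max()+st,st))
                                            ~~~~~~~~~~~^^
    return umr_minimum(a, axis, None, out, keepdims, initial, where)
ValueError: zero-size array to reduction operation minimum which has no identity
```

```bash
cat > a.py <<'E'
from wmeas import *
z=load('wA');w=cloud(z)
p=np.concatenate([w[95:200,186:200].reshape(-1,3),w[95:205,340:366].reshape(-1,3) if 0 else w[95:158,343:366].reshape(-1,3),w[82:98,190:366].reshape(-1,3)])
p=p[~np.isnan(p[:,0])]
nn=frame(1.7)[:,2];c=np.median(p@nn)
for _ in range(8):
    s_=p[abs(p@nn-c)<.004];m=s_.mean(0);nn=np.linalg.svd(s_-m)[2][2] if 0 else np.linalg.eigh(np.cov((s_-m).T))[1][:,0];nn*=np.sign(nn[2]);c=m@nn
print('yaw',np.degrees(np.arctan2(-nn[1],-nn[0])),'slope',np.degrees(np.arccos(nn[2])),len(s_),len(p))
yaw=1.7;F=frame(yaw);d=np.median(s_@F[:,2]);print('d',d)
q=w[70:235,145:385].reshape(-1,3);q=q[~np.isnan(q[:,0])];f=q@F-[0,0,d]
face=f[abs(f[:,2])<.004]
print('face y',np.percentile(face[:,1],[.5,99.5]),'u',np.percentile(face[:,0],[.5,99.5]))
lt=f[(f[:,2]>.026)&(f[:,2]<.034)&(f[:,1]<-.27)]
l=lt[(lt[:,0]>.56)|(lt[:,0]<.46)]
print('lug u',hist(l,0,th=8),'y',hist(l,1,th=5))
tt=f[(f[:,2]>.056)&(f[:,2]<.07)];print('tab n',len(tt),'u',hist(tt,0,th=4),'y',hist(tt,1,th=4),'h',np.median(tt[:,2]))
lf=f[(f[:,2]>.011)&(f[:,2]<.019)&(f[:,1]>-.27)];print('leaf u',hist(lf,0,th=10),'y',hist(lf,1,th=10))
b=f[(f[:,2]>.018)&(f[:,2]<.03)&(f[:,0]>.49)&(f[:,0]<.53)];print('barrel h',np.percentile(b[:,2],[50,95,99]),hist(b,1))
E
python3 a.py
```

```text
yaw 2.320941493742828 slope 35.01406091045318 5648 5710
d -0.24091705991735451
face y [-0.32498032 -0.18573178] u [0.41687089 0.59959579]
lug u [(np.float64(0.4365), np.float64(0.4515)), (np.float64(0.5655), np.float64(0.5805))] y [(np.float64(-0.3124), np.float64(-0.2744))]
tab n 538 u [(np.float64(0.4756), np.float64(0.4846)), (np.float64(0.5266), np.float64(0.5356))] y [(np.float64(-0.3047), np.float64(-0.2817))] h 0.06230811522385088
leaf u [(np.float64(0.45), np.float64(0.561))] y [(np.float64(-0.27), np.float64(-0.207))]
barrel h [0.02376549 0.02598808 0.0266884 ] [(np.float64(-0.3051), np.float64(-0.2811))]
```

```bash
cat >> a.py <<'E'
for nm,m in(('low',l[l[:,0]<.5]),('high',l[l[:,0]>.5])):
    print(nm,hist(m,1,th=4),hist(m,0,th=4),np.median(m[:,2]))
def edge(sel):  # right/left face edge by u bins
    pass
for a,b_ in((.425,.445),(.45,.47),(.53,.55),(.575,.595)):
    m=face[(face[:,0]>a)&(face[:,0]<b_)];print('u',a,np.percentile(m[:,1],[1,99]))
for x0,x1 in((-.30,-.285),(-.2,-.187)):
    m=face[(face[:,1]>x0)&(face[:,1]<x1)];print('y',x0,np.percentile(m[:,0],[1,99]))
for h0 in ((.45,.46),(.55,.56)):
    m=lf[(lf[:,0]>h0[0])&(lf[:,0]<h0[1])];print('leaf',np.percentile(m[:,1],[98,99.5]))
E
python3 a.py|tail -9
```

```text
high [(np.float64(-0.3108), np.float64(-0.2748))] [(np.float64(0.5662), np.float64(0.5812))] 0.029627233474910503
u 0.425 [-0.32380391 -0.18744041]
u 0.45 [-0.32577931 -0.18614412]
u 0.53 [-0.32416513 -0.1860304 ]
u 0.575 [-0.32332747 -0.18621989]
y -0.3 [0.41717882 0.60012424]
y -0.2 [0.41774655 0.59740429]
leaf [-0.20980197 -0.20893389]
leaf [-0.20819981 -0.20730751]
```

```bash
sed -i "s/'A':(1.7,np.array(\[.511,-.2935,-.2376+.013\]))/'A':(1.7,np.array([.5085,-.2932,-.2409+.013]))/" tgt.py; python3 tgt.py|sed -n 4,5p; python3 a.py | grep -n "low\|high"
```

```text
B [0.55779931 0.09475989 0.10784522] [0.43328952 0.11137304 0.28723952]
(array([   8.6, -394.4,    9.1]), array([-0.0891,  0.0027,  0.1238]))
8:low [(np.float64(-0.3124), np.float64(-0.2754))] [(np.float64(0.4365), np.float64(0.4515))] 0.029514488818187273
9:high [(np.float64(-0.3108), np.float64(-0.2748))] [(np.float64(0.5662), np.float64(0.5812))] 0.029627233474910503
```

Call:
{"method": "arm_command", "body": {
  "rotation": [
    [-0.0891,0.0027,0.1238],
    [-0.0891,0.0027,0.1238],
    [-0.0891,0.0027,0.1238],
    [-0.0891,0.0027,0.1238],
    [-0.0891,0.0027,0.1238],
    [-0.0891,0.0027,0.1238],
    [-0.0891,0.0027,0.1238],
    [-0.0891,0.0027,0.1238],
    [-0.0891,0.0027,0.1238],
    [-0.0891,0.0027,0.1238]
  ],
  "slide": [
    [9,-394,9],
    [9,-394,9],
    [9,-394,9],
    [9,-394,9],
    [9,-394,9],
    [9,-394,9],
    [9,-394,9],
    [9,-394,9],
    [9,-394,9],
    [9,-394,9]
  ],
  "jaw": [82,82,82,82,82,82,82,82,82,82]
}}

```text
clock: 2.23
tcp_pos: [0.4329, 0.0323, 0.2869]
ee_rot: [0.952, -0.063, 0.299, 0.02]
ft_force: [0.2, -0.1, 0.0]
grip_width: 0.0821
```

Call:
{"method": "arm_command", "body": {
  "rotation": [
    [0,0,0],
    [0,0,0],
    [0,0,0],
    [0,0,0]
  ],
  "slide": [
    [0,0,0],
    [0,0,0],
    [0,0,0],
    [0,0,0]
  ],
  "jaw": [82,82,82,82]
}}

```text
clock: 2.57
tcp_pos: [0.433, 0.0303, 0.2865]
ee_rot: [0.952, -0.063, 0.298, 0.02]
ft_force: [-0.1, 0.0, 0.9]
grip_width: 0.0817
```

```bash
python3 snap.py wB; python3 tgt.py|sed -n 4,5p
```

```text
2.5667 [0.43299979 0.03028109 0.28653535] [ 0.95231242 -0.06275722  0.29792538  0.02007647] [0.39495063 0.10498456 0.3514906 ]
B [0.55779931 0.09475989 0.10784522] [0.43328952 0.11137304 0.28723952]
(array([ -8.1, -80.5,  -6.6]), array([0.0005, 0.0045, 0.0007]))
```

View pics/wB.png

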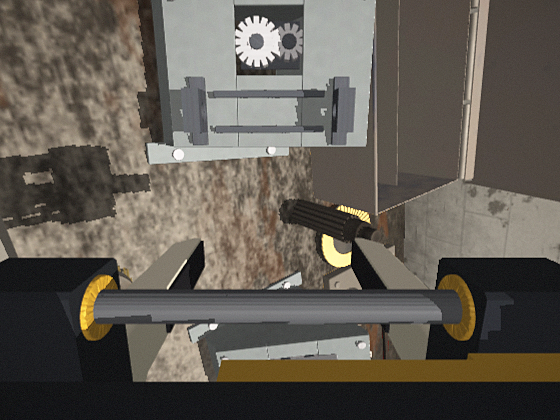

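Call:
{"method": "arm_command", "body": {
  "rotation": [
    [0,0,0],
    [0,0,0],
    [0,0,0],
    [0,0,0],
    [0,0,0],
    [0,0,0]
  ],
  "slide": [
    [-8,-80,-7],
    [-8,-80,-7],
    [-8,-80,-7],
    [-8,-80,-7],
    [-8,-80,-7],
    [-8,-80,-7]
  ],
  "jaw": [82,82,82,82,82,82]
}}

```text
clock: 3.12
tcp_pos: [0.4329, 0.1109, 0.2874]
ee_rot: [0.952, -0.063, 0.298, 0.02]
ft_force: [-0.6, -0.1, 0.1]
grip_width: 0.0822
```

```bash
python3 snap.py wB2; python3 tgt.py|sed -n 4,5p
```

```text
3.1167 [0.43289029 0.11087231 0.28743735] [ 0.95243628 -0.06259501  0.29756215  0.02009388] [0.39489853 0.18555108 0.35243178]
B [0.55779931 0.09475989 0.10784522] [0.43328952 0.11137304 0.28723952]
(array([ 0.1, -0.8,  0.3]), array([0.0006, 0.005 , 0.0008]))
```

View pics/wB2.png

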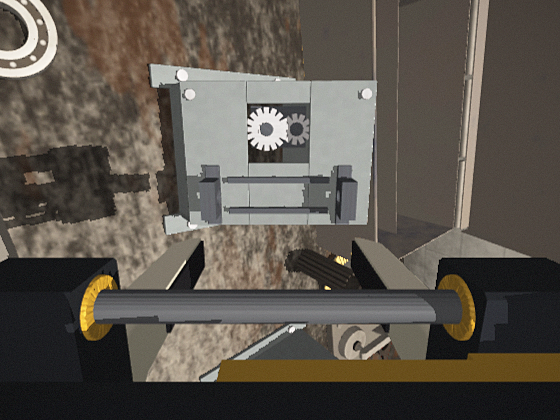

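```bash
cat > b.py <<'E'
from wmeas import *
z=load('wB2');w=cloud(z)
p=np.concatenate([w[95:155,192:235].reshape(-1,3),w[95:158,320:366].reshape(-1,3),w[84:98,200:360].reshape(-1,3),w[188:204,230:300].reshape(-1,3)])
p=p[~np.isnan(p[:,0])]
yaw=-7.6
nn=frame(yaw)[:,2];c=np.median(p@nn)
for _ in range(8):
    s_=p[abs(p@nn-c)<.004];m=s_.mean(0);nn=np.linalg.eigh(np.cov((s_-m).T))[1][:,0];nn*=np.sign(nn[2]);c=m@nn
print('yaw',np.degrees(np.arctan2(-nn[1],-nn[0])),'slope',np.degrees(np.arccos(nn[2])),len(s_),len(p))
F=frame(yaw);d=np.median(s_@F[:,2]);print('d',d)
q=w[70:240,145:390].reshape(-1,3);q=q[~np.isnan(q[:,0])];f=q@F-[0,0,d]
face=f[abs(f[:,2])<.004]
print('face y',np.percentile(face[:,1],[.5,99.5]),'u',np.percentile(face[:,0],[.5,99.5]))
l=f[(f[:,2]>.026)&(f[:,2]<.034)]
for nm,m in(('low',l[l[:,0]<.5]),('high',l[l[:,0]>.5])):
    print(nm,hist(m,1,th=4),hist(m,0,th=4),np.median(m[:,2]))
for a,b_ in((.42,.43),(.45,.47),(.53,.55),(.58,.595)):
    m=face[(face[:,0]>a)&(face[:,0]<b_)];print('u',a,np.percentile(m[:,1],[1,99]))
E
python3 b.py; sed -i 's/^print(.lug u.*/yaw/' a.py; python3 - <<'E'
E
```

```text
yaw -7.52486735155522 slope 35.04016102854798 8793 8793
d -0.23669842601627228
face y [0.13769743 0.2761603 ] u [0.41099091 0.59303454]
low [(np.float64(0.1503), np.float64(0.1863))] [(np.float64(0.4299), np.float64(0.4449))] 0.029823209342189377
high [(np.float64(0.1506), np.float64(0.1876))] [(np.float64(0.5596), np.float64(0.5746))] 0.029903953122895288
u 0.42 [0.1382885  0.27518064]
u 0.45 [0.13842742 0.27520619]
u 0.53 [0.13863185 0.27535992]
u 0.58 [0.13889116 0.27540222]
```

```bash
sed -i "s/^seat=.*/seat={'A':(2.2,frame(2.2).T@frame(1.7)@np.array([.5085,-.2932,-.2409+.013])),'B':(-7.5,frame(-7.5).T@frame(-7.6)@np.array([.50225,.1688,-.2367+.013]))}/" tgt.py
sed -i 's/^print(.lug u.*/1/;s/^yaw$/1/;s/yaw=1.7/yaw=2.2/' a.py; python3 a.py
cat > go.py <<'E'
import sys;from tgt import *;from cell import *
k=sys.argv[1];off=float(sys.argv[2])/1000;st=read_state()
print(round(st['clock'],2),delta(tcp(k,off),Rt(k),st), 'F err',np.round(1000*(frame(seat[k][0]).T@(tcp(k,off)-st['tcp_pos'])),1))
E
python3 go.py A 120;python3 -c "
from tgt import *;print(seat)"
```

```text
yaw 2.320941493742828 slope 35.01406091045318 5648 5710
d -0.2398196505493985
face y [-0.32978092 -0.19075611] u [0.41514384 0.59776299]
tab n 542 u [(np.float64(0.4735), np.float64(0.4825)), (np.float64(0.5245), np.float64(0.5335))] y [(np.float64(-0.309), np.float64(-0.287))] h 0.06268492302468295
leaf u [(np.float64(0.4484), np.float64(0.5584))] y [(np.float64(-0.27), np.float64(-0.212))]
barrel h [0.02412526 0.02637975 0.02708688] [(np.float64(-0.31), np.float64(-0.286))]
low [(np.float64(-0.3166), np.float64(-0.2796))] [(np.float64(0.4344), np.float64(0.4504))] 0.029888998053023363
high [(np.float64(-0.3159), np.float64(-0.2799))] [(np.float64(0.5642), np.float64(0.5792))] 0.029998591734674535
u 0.425 [-0.32786099 -0.19168188]
u 0.45 [-0.33032287 -0.19064989]
u 0.53 [-0.32921365 -0.19106603]
u 0.575 [-0.328703   -0.19176722]
y -0.3 [0.41523429 0.59797367]
y -0.2 [0.41642286 0.5959868 ]
leaf [-0.2138384  -0.21329104]
leaf [-0.21329373 -0.2124042 ]
3.17 (array([ 38.4, 389.2,  30.8]), array([ 0.0983,  0.0051, -0.1396])) F err [ -16.4 -391.9    7.7]
{'A': (2.2, array([ 0.50638703, -0.29796449, -0.22642048])), 'B': (-7.5, array([ 0.50249066,  0.16785774, -0.22386851]))}
```

Call:
{"method": "arm_command", "body": {
  "rotation": [
    [0.0983,0.0051,-0.1396],
    [0.0983,0.0051,-0.1396],
    [0.0983,0.0051,-0.1396],
    [0.0983,0.0051,-0.1396],
    [0.0983,0.0051,-0.1396],
    [0.0983,0.0051,-0.1396],
    [0.0983,0.0051,-0.1396],
    [0.0983,0.0051,-0.1396],
    [0.0983,0.0051,-0.1396],
    [0.0983,0.0051,-0.1396]
  ],
  "slide": [
    [35,389,31],
    [35,389,31],
    [35,389,31],
    [35,389,31],
    [35,389,31],
    [35,389,31],
    [35,389,31],
    [35,389,31],
    [35,389,31],
    [35,389,31]
  ],
  "jaw": [78,78,78,78,78,78,78,78,78,78]
}}

```text
clock: 4.0
tcp_pos: [0.4292, -0.0853, 0.2814]
ee_rot: [0.953, 0.018, 0.301, -0.006]
ft_force: [1.4, 1.7, 0.2]
grip_width: 0.0783
```

Call:
{"method": "arm_command", "body": {
  "rotation": [
    [0,0,0],
    [0,0,0],
    [0,0,0]
  ],
  "slide": [
    [0,0,0],
    [0,0,0],
    [0,0,0]
  ],
  "jaw": [78,78,78]
}}

```text
clock: 4.25
tcp_pos: [0.4293, -0.084, 0.281]
ee_rot: [0.954, 0.017, 0.3, -0.006]
ft_force: [-0.1, 0.1, 1.0]
grip_width: 0.0783
```

```bash
python3 go.py A 50
```

```text
4.25 (array([ -3. , 197.6,  63.5]), array([ 0.0004,  0.0016, -0.0019])) F err [  -3.5 -197.6  -63.4]
```

Call:
{"method": "arm_command", "body": {
  "rotation": [
    [0,0,0],
    [0,0,0],
    [0,0,0],
    [0,0,0],
    [0,0,0],
    [0,0,0],
    [0,0,0],
    [0,0,0],
    [0,0,0],
    [0,0,0]
  ],
  "slide": [
    [-6,198,0],
    [-6,198,0],
    [-6,198,0],
    [-6,198,0],
    [-6,198,0],
    [-6,198,0],
    [-6,198,0],
    [-6,198,30],
    [-6,198,63],
    [-6,198,63]
  ],
  "jaw": [78,78,78,78,78,78,78,78,78,78]
}}

```text
clock: 5.08
tcp_pos: [0.4695, -0.2768, 0.2218]
ee_rot: [0.954, 0.019, 0.298, -0.009]
ft_force: [-0.2, 0.3, -0.9]
grip_width: 0.0779
```

Call:
{"method": "arm_command", "body": {
  "rotation": [
    [0,0,0],
    [0,0,0],
    [0,0,0]
  ],
  "slide": [
    [0,0,0],
    [0,0,0],
    [0,0,0]
  ],
  "jaw": [78,78,78]
}}

```text
clock: 5.33
tcp_pos: [0.4686, -0.2795, 0.2273]
ee_rot: [0.954, 0.019, 0.301, -0.006]
ft_force: [-0.5, -0.1, -0.3]
grip_width: 0.0779
```

```bash
python3 go.py A 50; python3 snap.py wA2
```

```text
5.33 (array([1.2, 0.7, 1.2]), array([-0.0003,  0.0001,  0.0018])) F err [ 1.2 -0.7 -1.2]
5.3333 [ 0.46859165 -0.27945923  0.22732988] [ 0.95353795  0.01922572  0.3006064  -0.00561674] [ 0.41810997 -0.21226014  0.29210436]
```

View pics/wA2.png

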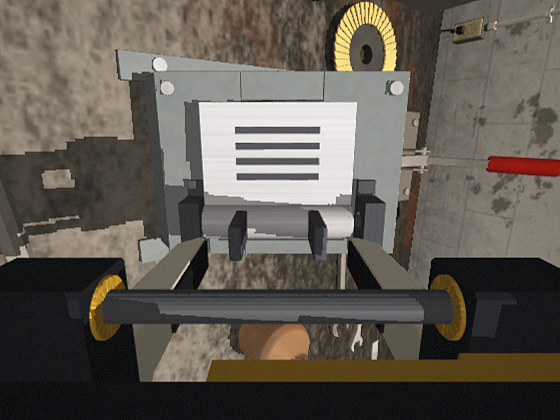

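```bash
cat > tabs.py <<'E'
import sys
from wmeas import *
z=load(sys.argv[1]);w=cloud(z);r=[int(a) for a in sys.argv[2:6]]
q=w[r[0]:r[1],r[2]:r[3]].reshape(-1,3);q=q[~np.isnan(q[:,0])]
t=R.from_quat(z['s_ee_rot']).inv().apply(q-z['s_tcp_pos'])*1000
print('min z',np.sort(t[:,2])[:5]);zz=np.percentile(t[:,2],1)
m=t[(t[:,2]<zz+4)];print('x',hist(m,0,1,4),'y',hist(m,1,1,4),'z',np.median(m[:,2]))
E
python3 tabs.py wA2 205 262 222 335
```

```text
min z [98.94375143 98.95477657 98.96848057 99.12626265 99.14688089]
x [(np.float64(-31.9436), np.float64(-22.9436)), (np.float64(20.0564), np.float64(29.0564))] y [(np.float64(-10.4869), np.float64(12.5131))] z 100.89944987821754
```

Call:
{"method": "arm_command", "body": {
  "rotation": [
    [0,0,0],
    [0,0,0],
    [0,0,0],
    [0,0,0],
    [0,0,0],
    [0,0,0],
    [0,0,0]
  ],
  "slide": [
    [-1.5,1,15],
    [-1.5,1,30],
    [-1.5,1,42],
    [-1.5,1,47],
    [-1.5,1,47],
    [-1.5,1,47],
    [-1.5,1,47]
  ],
  "jaw": [78,78,78,78,78,78,78]
}}

```text
clock: 5.97
tcp_pos: [0.4941, -0.2802, 0.1875]
ee_rot: [0.954, 0.019, 0.3, -0.006]
ft_force: [0.0, -0.1, 0.0]
grip_width: 0.078
```

```bash
python3 go.py A 4; python3 snap.py wA3
```

```text
5.97 (array([ 3.2, -1. , -0.1]), array([0.    , 0.0004, 0.0008])) F err [3.2 1.  0.1]
5.9667 [ 0.49413956 -0.2802179   0.1874651 ] [ 0.9535996   0.01866924  0.30044539 -0.00564204] [ 0.44374542 -0.21298607  0.25228802]
```

View pics/wA3.png

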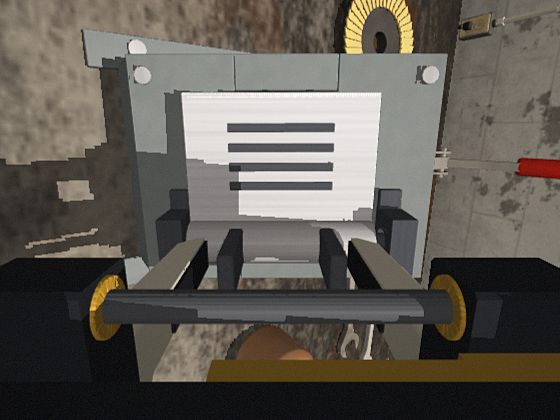

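Call:
{"method": "arm_command", "body": {
  "rotation": [
    [0,0,0],
    [0,0,0],
    [0,0,0],
    [0,0,0],
    [0,0,0],
    [0,0,0],
    [0,0,0],
    [0,0,0]
  ],
  "slide": [
    [0,0,0],
    [0,0,0],
    [0,0,0],
    [0,0,0],
    [0,0,0],
    [0,0,0],
    [0,0,0],
    [0,0,0]
  ],
  "jaw": [70,62,56,50,44,36,36,36],
  "force": 45
}}

```text
clock: 6.68
tcp_pos: [0.4956, -0.2804, 0.1883]
ee_rot: [0.953, 0.019, 0.302, -0.006]
ft_force: [5.6, 0.7, 10.8]
grip_width: 0.0384
```

```bash
python3 go.py A 4; python3 snap.py wA4
```

```text
6.68 (array([ 1.6, -1.3, -0.2]), array([ 0.0002, -0.0023,  0.0009])) F err [1.6 1.3 0.2]
6.6833 [ 0.49558558 -0.2804333   0.18827344] [ 0.95318498  0.01872724  0.30175605 -0.00556432] [ 0.44499659 -0.21319347  0.25294263]
```

View pics/wA4.png

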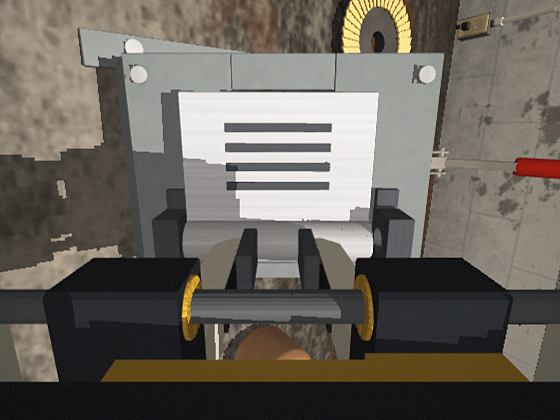

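Call:
{"method": "arm_command", "body": {
  "rotation": [
    [0,0,0],
    [0,0,0],
    [0,0,0],
    [0,0,0],
    [0,0,0],
    [0,0,0]
  ],
  "slide": [
    [1.5,0,0],
    [3,0,0],
    [3,0,-3],
    [3,0,-7],
    [3,0,-12],
    [3,0,-15]
  ],
  "jaw": [36,36,36,36,36,36]
}}

```text
clock: 7.23
tcp_pos: [0.4877, -0.2801, 0.2007]
ee_rot: [0.954, 0.019, 0.3, -0.006]
ft_force: [-0.3, -0.3, -4.6]
grip_width: 0.0378
```

```bash
python3 go.py A 4; python3 snap.py wA5
```

```text
7.23 (array([ 1. , -0.6, 14.5]), array([-0.0011,  0.0019,  0.0005])) F err [  0.9   0.7 -14.5]
7.2333 [ 0.4876521  -0.28010109  0.2006532 ] [ 0.95382457  0.01872317  0.29971595 -0.00620289] [ 0.43734241 -0.21296342  0.26561663]
```

View pics/wA5.png

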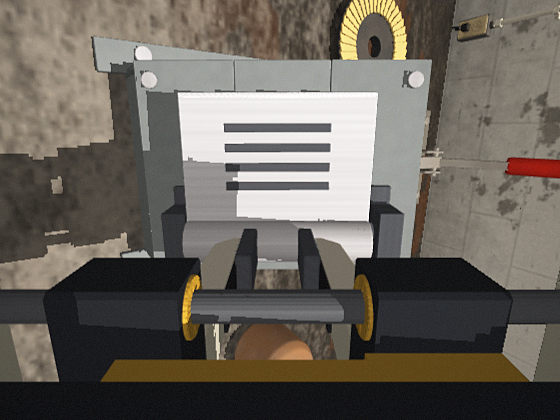

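Call:
{"method": "arm_command", "body": {
  "rotation": [
    [0,0,0],
    [0,0,0],
    [0,0,0],
    [0,0,0],
    [0,0,0],
    [0,0,0],
    [0,0,0]
  ],
  "slide": [
    [0,0,-15],
    [0,0,-35],
    [0,0,-55],
    [0,0,-75],
    [0,0,-95],
    [0,0,-100],
    [0,0,-100]
  ],
  "jaw": [36,36,36,36,36,36,36]
}}

```text
clock: 7.87
tcp_pos: [0.4307, -0.2828, 0.2835]
ee_rot: [0.954, 0.019, 0.301, -0.005]
ft_force: [0.6, 0.2, -3.5]
grip_width: 0.0383
```

```bash
python3 snap.py wA6
cat > leaf.py <<'E'
import sys
from wmeas import *
for n in sys.argv[1:]:
    z=load(n);w=cloud(z)
    T=R.from_quat(z['s_ee_rot']).inv()
    t=(T.apply((w-z['s_tcp_pos']).reshape(-1,3))*1000).reshape(w.shape)
    p=t[97:215,184:374].reshape(-1,3);p=p[~np.isnan(p[:,0])]
    med=np.median(p[:,2]);p=p[abs(p[:,2]-med)<15]
    A=np.c_[p[:,0],p[:,1],np.ones(len(p))];k=np.ones(len(p),bool)
    for _ in range(6):
        c=np.linalg.lstsq(A[k],p[k,2],rcond=None)[0];r=p[:,2]-A@c;k=abs(r)<2.5
    q=t[80:262,170:390].reshape(-1,3);q=q[~np.isnan(q[:,0])]
    zz=q[:,2]-(q[:,0]*c[0]+q[:,1]*c[1]+c[2])
    lf=q[(abs(zz)<3)&(q[:,1]<-20)];b=q[(zz<-6)&(zz>-16)&(abs(q[:,1])<20)&(abs(q[:,0])<60)]
    print(n,'slopes(deg) x,y',np.degrees(np.arctan(c[:2])),'z at grip',c[2],k.sum(),'leaf x',np.percentile(lf[:,0],[.5,99.5]),'y',np.percentile(lf[:,1],[.5]))
    tops=q[(zz<-8)&(zz>-14)&(abs(q[:,0])<58)&(q[:,1]<25)]
    print('  barrel y',hist(tops,1,1,6),'x',hist(tops,0,1,4),'minz',np.percentile(tops[:,2],5))
E
python3 leaf.py wA3 wA4 wA5 wA6; python3 go.py B 114
```

```text
7.8667 [ 0.43068306 -0.28281845  0.28346198] [ 0.95354908  0.018573    0.30062004 -0.00517585] [ 0.38029547 -0.21550458  0.34817702]
wA3 slopes(deg) x,y [-0.06210103 -0.008498  ] z at grip 103.20334240422604 22048 leaf x [-54.08673989  54.25168692] y [-86.4859544]
  barrel y [(np.float64(-19.0798), np.float64(-18.0798)), (np.float64(-16.0798), np.float64(-14.0798)), (np.float64(-13.0798), np.float64(8.9202))] x [(np.float64(-57.7661), np.float64(-30.7661)), (np.float64(-28.7661), np.float64(-27.7661)), (np.float64(-26.7661), np.float64(23.2339)), (np.float64(24.2339), np.float64(25.2339)), (np.float64(26.2339), np.float64(27.2339)), (np.float64(28.2339), np.float64(29.2339)), (np.float64(31.2339), np.float64(55.2339))] minz 90.19292331424744
wA4 slopes(deg) x,y [0.08275483 0.03896112] z at grip 103.05721465523595 22110 leaf x [-55.79341297  52.60032485] y [-86.83228817]
  barrel y [(np.float64(-19.4797), np.float64(-18.4797)), (np.float64(-15.4797), np.float64(9.5203))] x [(np.float64(-57.8424), np.float64(-21.8424)), (np.float64(-20.8424), np.float64(-17.8424)), (np.float64(-15.8424
[... 326 characters left out ...]
)), (np.float64(-20.7861), np.float64(-16.7861)), (np.float64(-15.7861), np.float64(12.2139)), (np.float64(13.2139), np.float64(17.2139)), (np.float64(18.2139), np.float64(53.2139))] minz 90.08034808231167
wA6 slopes(deg) x,y [-0.07218844 -0.06474643] z at grip 103.14006306597267 22085 leaf x [-56.02613086  52.32558035] y [-86.37005219]
  barrel y [(np.float64(-12.3428), np.float64(9.6572))] x [(np.float64(-56.7005), np.float64(-21.7005)), (np.float64(-20.7005), np.float64(12.2995)), (np.float64(13.2995), np.float64(16.2995)), (np.float64(18.2995), np.float64(53.2995))] minz 90.10574176063251
7.92 (array([  15.1, -394. ,   14.3]), array([-0.0971,  0.0009,  0.1392])) F err [-39.7 391.8  23.9]
```

View pics/wA6.png

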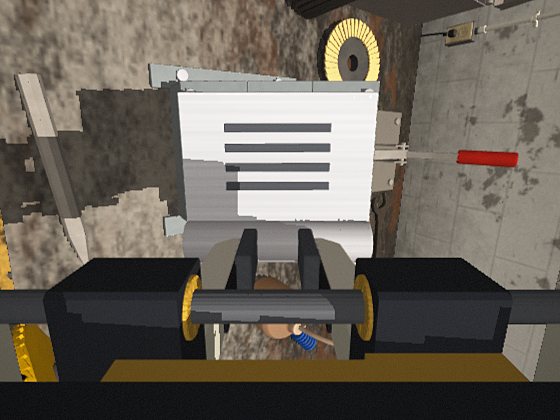

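Call:
{"method": "arm_command", "body": {
  "rotation": [
    [-0.0971,0.0009,0.1392],
    [-0.0971,0.0009,0.1392],
    [-0.0971,0.0009,0.1392],
    [-0.0971,0.0009,0.1392],
    [-0.0971,0.0009,0.1392],
    [-0.0971,0.0009,0.1392],
    [-0.0971,0.0009,0.1392],
    [-0.0971,0.0009,0.1392],
    [-0.0971,0.0009,0.1392],
    [-0.0971,0.0009,0.1392]
  ],
  "slide": [
    [0,-10,0],
    [0,-30,0],
    [17,-394,14],
    [17,-394,14],
    [17,-394,14],
    [17,-394,14],
    [17,-394,14],
    [17,-394,14],
    [17,-394,14],
    [17,-394,14]
  ],
  "jaw": [36,36,36,36,36,36,36,36,36,36]
}}

```text
clock: 8.75
tcp_pos: [0.4355, 0.0024, 0.2792]
ee_rot: [0.953, -0.062, 0.296, 0.019]
ft_force: [0.0, -0.5, -4.2]
grip_width: 0.0379
```

```bash
python3 go.py B 114
```

```text
8.75 (array([ -11. , -108.6,   -7.7]), array([-0.0009,  0.008 ,  0.0006])) F err [-11.  108.6   7.9]
```

Call:
{"method": "arm_command", "body": {
  "rotation": [
    [0,0.004,0],
    [0,0.004,0],
    [0,0.004,0],
    [0,0.004,0],
    [0,0.004,0],
    [0,0.004,0],
    [0,0.004,0],
    [0,0.004,0],
    [0,0.004,0]
  ],
  "slide": [
    [-9,-108,-8],
    [-9,-108,-8],
    [-9,-108,-8],
    [-9,-108,-8],
    [-9,-108,-8],
    [-9,-108,-8],
    [-9,-108,-8],
    [-9,-108,-8],
    [-9,-108,-8]
  ],
  "jaw": [36,36,36,36,36,36,36,36,36]
}}

```text
clock: 9.5
tcp_pos: [0.438, 0.1083, 0.2814]
ee_rot: [0.952, -0.063, 0.299, 0.02]
ft_force: [0.0, 0.3, -3.2]
grip_width: 0.038
```

```bash
python3 go.py B 114;python3 go.py B 45; python3 snap.py wB3; python3 leaf.py wB3
```

```text
9.5 (array([-3. , -3.3,  0.4]), array([ 0.0014,  0.0028, -0.0009])) F err [-3.   3.3 -0.4]
9.5 (array([-2.8, -3.4, 69.4]), array([ 0.0014,  0.0028, -0.0009])) F err [ -3.    3.3 -69.4]
9.5 [0.43796312 0.10831406 0.28137924] [ 0.9520566  -0.06305524  0.29867846  0.02008589] [0.39986915 0.18302497 0.34629706]
wB3 slopes(deg) x,y [-0.07095558 -0.06495033] z at grip 103.07556619272735 22106 leaf x [-56.00988138  52.3760595 ] y [-86.24479899]
  barrel y [(np.float64(-12.1497), np.float64(9.8503))] x [(np.float64(-57.0652), np.float64(-22.0652)), (np.float64(-21.0652), np.float64(-16.0652)), (np.float64(-15.0652), np.float64(12.9348)), (np.float64(13.9348), np.float64(16.9348)), (np.float64(17.9348), np.float64(52.9348))] minz 90.0203997598091
```

Call:
{"method": "arm_command", "body": {
  "rotation": [
    [0.001,0.003,0],
    [0.001,0.003,0],
    [0.001,0.003,0],
    [0.001,0.003,0],
    [0.001,0.003,0],
    [0.001,0.003,0],
    [0.001,0.003,0],
    [0.001,0.003,0],
    [0.001,0.003,0]
  ],
  "slide": [
    [-1,-3,5],
    [-1,-3,20],
    [-1,-3,35],
    [-1,-3,50],
    [-1,-3,62],
    [-1,-3,69],
    [-1,-3,69],
    [-1,-3,69],
    [-1,-3,69]
  ],
  "jaw": [36,36,36,36,36,36,36,36,36]
}}

```text
clock: 10.3
tcp_pos: [0.4767, 0.1068, 0.225]
ee_rot: [0.951, -0.063, 0.301, 0.019]
ft_force: [-0.6, -0.5, -4.1]
grip_width: 0.038
```

```bash
python3 go.py B 45;python3 snap.py wB4
```

```text
10.3 (array([-2.3,  0.2,  1.1]), array([-0.0004, -0.0015, -0.0006])) F err [-2.3 -0.2 -1.1]
10.3 [0.4766733  0.10677649 0.22497156] [ 0.95143837 -0.06259627  0.30078038  0.01943967] [0.43818454 0.1813987  0.28978652]
```

View pics/wB4.png

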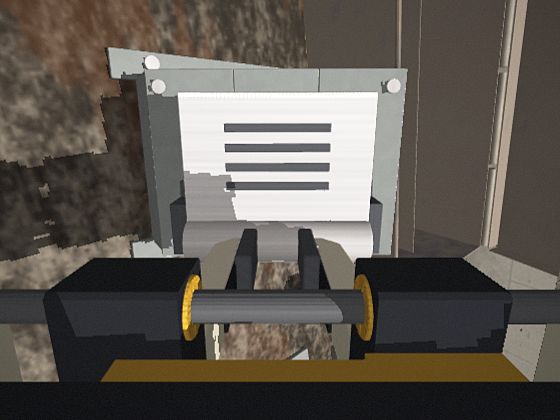

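```bash
cat > chk.py <<'E'
import sys
from wmeas import *
n=sys.argv[1];v0,v1,u0,u1=map(int,sys.argv[2:6]);zl,zh=float(sys.argv[6]),float(sys.argv[7])
z=load(n);w=cloud(z);T=R.from_quat(z['s_ee_rot']).inv()
q=w[v0:v1,u0:u1].reshape(-1,3);q=q[~np.isnan(q[:,0])];t=T.apply(q-z['s_tcp_pos'])*1000
m=t[(t[:,2]>zl)&(t[:,2]<zh)];print(len(m),'z',np.median(m[:,2]),'x',np.percentile(m[:,0],[.5,99.5]),'ctr',np.percentile(m[:,0],[.5,99.5]).mean(),'y',np.percentile(m[:,1],[.5,99.5]))
l=t[(t[:,2]>zl-31)&(t[:,2]<zl-22)&(t[:,1]>-25)]
if len(l): print('lug x',hist(l,0,1,3),'y',hist(l,1,1,3),np.median(l[:,2]))
E
python3 chk.py wB4 60 250 130 415 153 162; python3 leaf.py wB4
```

```text
13335 z 158.16896319638536 x [-94.26015252  88.57691679] ctr -2.841617863778403 y [-107.28949236   24.51213524]
lug x [(np.float64(-74.9137), np.float64(-62.9137)), (np.float64(60.0863), np.float64(70.0863))] y [(np.float64(-18.1466), np.float64(15.8534))] 128.1438133165101
wB4 slopes(deg) x,y [-0.07870232 -0.05065171] z at grip 103.08101599838406 22057 leaf x [-56.02515977  52.34479298] y [-86.24325088]
  barrel y [(np.float64(-12.2732), np.float64(9.7268))] x [(np.float64(-57.0453), np.float64(-22.0453)), (np.float64(-21.0453), np.float64(-19.0453)), (np.float64(-18.0453), np.float64(16.9547)), (np.float64(17.9547), np.float64(52.9547))] minz 90.0314885051467
```

Call:
{"method": "arm_command", "body": {
  "rotation": [
    [0,0,0],
    [0,0,0],
    [0,0,0],
    [0,0,0],
    [0,0,0],
    [0,0,0],
    [0,0,0],
    [0,0,0]
  ],
  "slide": [
    [-0.6,0,5],
    [-0.6,0,12],
    [-0.6,0,19],
    [-0.6,0,26],
    [-0.6,0,32],
    [-0.6,0,36],
    [-0.6,0,36],
    [-0.6,0,36]
  ],
  "jaw": [36,36,36,36,36,36,36,36]
}}

```text
clock: 11.02
tcp_pos: [0.4967, 0.1045, 0.1952]
ee_rot: [0.951, -0.062, 0.301, 0.019]
ft_force: [-0.1, 0.3, -3.1]
grip_width: 0.0381
```

```bash
python3 go.py B 4;python3 snap.py wB5;python3 chk.py wB5 20 280 100 450 117 126; python3 leaf.py wB5
```

```text
11.02 (array([-1.7,  0.6,  6.1]), array([-0.0007, -0.0016, -0.0001])) F err [-1.7 -0.6 -6.1]
11.0167 [0.49669726 0.10448822 0.19517684] [ 0.95144058 -0.06229394  0.3008413   0.01935948] [0.45815105 0.17909607 0.25995899]
23518 z 122.21804018425098 x [-93.51834158  89.07188896] ctr -2.2232263099113965 y [-106.97670981   30.57920567]
lug x [(np.float64(-74.2655), np.float64(-59.2655)), (np.float64(-57.2655), np.float64(53.7345)), (np.float64(54.7345), np.float64(70.7345))] y [(np.float64(-17.7267), np.float64(9.2733))] 92.05835581475324
wB5 slopes(deg) x,y [-0.07479358 -0.04937213] z at grip 103.0929450111297 22099 leaf x [-56.05678213  52.36071237] y [-86.25833515]
  barrel y [(np.float64(-17.6659), np.float64(9.3341))] x [(np.float64(-56.8622), np.float64(-21.8622)), (np.float64(-19.8622), np.float64(11.1378)), (np.float64(12.1378), np.float64(17.1378)), (np.float64(18.1378), np.float64(53.1378)), (np.float64(55.1378), np.float64(58.1378))] minz 90.0348483299194
```

View pics/wB5.png

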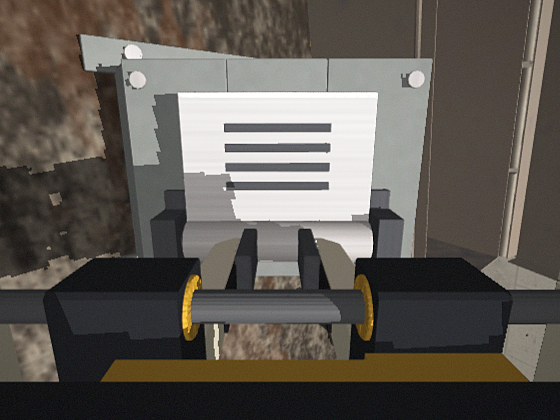

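Call:
{"method": "arm_command", "body": {
  "rotation": [
    [0,0,0],
    [0,0,0],
    [0,0,0],
    [0,0,0],
    [0,0,0]
  ],
  "slide": [
    [0,0,2],
    [0,0,4],
    [0,0,5.5],
    [0,0,6.3],
    [0,0,6.3]
  ],
  "jaw": [36,36,36,36,36]
}}

```text
clock: 11.48
tcp_pos: [0.5001, 0.1041, 0.1901]
ee_rot: [0.951, -0.062, 0.301, 0.019]
ft_force: [-9.6, 0.1, 8.4]
grip_width: 0.0382
```

```bash
python3 go.py B 4;python3 snap.py wB6;python3 chk.py wB6 20 280 100 450 111 120; python3 leaf.py wB6
```

```text
11.48 (array([-1.6,  0.6,  0. ]), array([-0.0007, -0.002 ,  0.    ])) F err [-1.6 -0.6 -0. ]
11.4833 [0.50011398 0.10409277 0.19014369] [ 0.95138287 -0.06224553  0.30102999  0.01941857] [0.46154076 0.1786978  0.254911  ]
25686 z 116.1098894520205 x [-93.41413597  89.049559  ] ctr -2.182288483178816 y [-106.84947251   29.71342378]
lug x [(np.float64(-74.3535), np.float64(-59.3535)), (np.float64(-30.3535), np.float64(-22.3535)), (np.float64(-21.3535), np.float64(-13.3535)), (np.float64(9.6465), np.float64(17.6465)), (np.float64(18.6465), np.float64(25.6465)), (np.float64(54.6465), np.float64(70.6465))] y [(np.float64(-17.8655), np.float64(8.1345))] 86.09606795543382
wB6 slopes(deg) x,y [ 0.08070443 -0.02429726] z at grip 102.95094613219285 22084 leaf x [-56.0746605   52.27340864] y [-86.21484807]
  barrel y [(np.float64(-17.7422), np.float64(-16.7422)), (np.float64(-15.7422), np.float64(-13.7422)), (np.float64(-12.7422), np.float64(9.2578))] x [(np.float64(-56.7439), np.float64(-21.7439)), (np.float64(-20.7439), np.float64(16.2561)), (np.float64(18.2561), np.float64(53.2561)), (np.float64(55.2561), np.float64(58.2561))] minz 89.8485489529392
```

Call:
{"method": "arm_command", "body": {
  "rotation": [
    [0,0,0],
    [0,0,0],
    [0,0,0],
    [0,0,0],
    [0,0,0],
    [0,0,0],
    [0,0,0],
    [0,0,0]
  ],
  "slide": [
    [0,0,0],
    [0,0,0],
    [0,0,0],
    [0,0,0],
    [0,0,0],
    [0,0,0],
    [0,0,0],
    [0,0,0]
  ],
  "jaw": [42,46,50,54,58,63,70,78]
}}

```text
clock: 12.2
tcp_pos: [0.5005, 0.104, 0.1896]
ee_rot: [0.952, -0.062, 0.301, 0.019]
ft_force: [0.7, 0.8, -0.1]
grip_width: 0.0714
```

```bash
python3 go.py B 4;python3 snap.py wB7;python3 chk.py wB7 20 280 100 450 111 120; python3 leaf.py wB7;python3 tabs.py wB7 225 280 215 345
```

```text
12.2 (array([-1.6,  0.6, -0.7]), array([-0.0006, -0.0011, -0.    ])) F err [-1.6 -0.6  0.7]
12.2 [0.50046608 0.10402142 0.18956279] [ 0.95151053 -0.06228623  0.30061955  0.01939136] [0.46194413 0.17862184 0.254367  ]
26485 z 115.44693688697657 x [-93.26672592  89.21219638] ctr -2.0272647704296816 y [-106.83134008   30.55751776]
lug x [(np.float64(-74.349), np.float64(-59.349)), (np.float64(-46.349), np.float64(-37.349)), (np.float64(-34.349), np.float64(-26.349)), (np.float64(-24.349), np.float64(-23.349)), (np.float64(-21.349), np.float64(-20.349)), (np.float64(-19.349), np.float64(-18.349)), (np.float64(-12.349), np.float64(-11.349)), (np.float64(-3.349), np.float64(-2.349)), (np.float64(0.651), np.float64(1.651)), (np.float64(16.651), np.float64(24.651)), (np.float64(33.651), np.float64(42.651)), (np.float64(54.651), np.float64(70.651))] y [(np.float64(-17.8535), np.float64(14.1465))] 85.42992851942975
wB7 slopes(deg) x,y [ 0.0512936  -0.03809563] z at grip 102.23715714411816 21607 leaf x [-59.31509304  49.07759883] y [-86.67268514]
  barrel y [(np.float64(-17.7684), np.float64(-14.7684)), (np.float64(-13.7684), np.float64(9.2316))] x [(np.float64(-57.9968), np.float64(-35.9968)), (np.float64(-32.9968), np.float64(21.0032)), (np.float64(22.0032), np.float64(24.0032)), (np.float64(25.0032), np.float64(50.0032)), (np.float64(55.0032), np.float64(58.0032))] minz 89.22481777795873
min z [50.89250571 50.95186201 50.96881288 50.98263034 51.00999653]
x [(np.float64(-30.5556), np.float64(-26.5556)), (np.float64(16.4444), np.float64(25.4444))] y [(np.float64(-12.4963), np.float64(0.5037))] z 52.808402236862236
```

View pics/wB7.png

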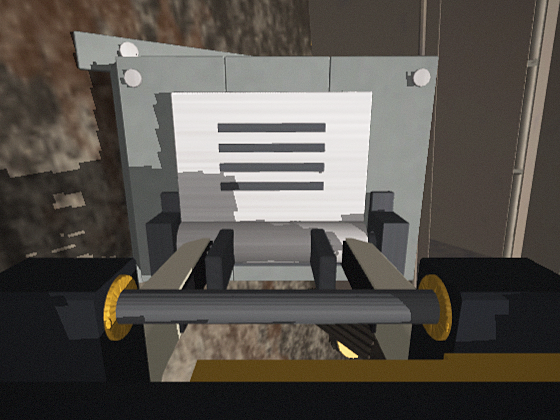

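Call:
{"method": "arm_command", "body": {
  "rotation": [
    [0,0,0],
    [0,0,0],
    [0,0,0],
    [0,0,0],
    [0,0,0],
    [0,0,0],
    [0,0,0],
    [0,0,0],
    [0,0,0],
    [0,0,0]
  ],
  "slide": [
    [-2,0,0],
    [-4,0,0],
    [-4,0,-4],
    [-4,0,-14],
    [-4,0,-26],
    [-4,0,-40],
    [-4,0,-60],
    [-4,0,-90],
    [-4,0,-120],
    [-4,0,-120]
  ],
  "jaw": [78,80,80,80,80,80,80,80,80,80]
}}

```text
clock: 13.08
tcp_pos: [0.4277, 0.1139, 0.2891]
ee_rot: [0.951, -0.062, 0.303, 0.019]
ft_force: [-0.2, 0.6, 0.7]
grip_width: 0.0802
```

Call:
{"method": "arm_command", "body": {
  "rotation": [
    [0,0,0],
    [0,0,0],
    [0,0,0]
  ],
  "slide": [
    [0,0,0],
    [0,0,0],
    [0,0,0]
  ],
  "jaw": [80,80,80]
}}

```text
clock: 13.33
tcp_pos: [0.4289, 0.1132, 0.2845]
ee_rot: [0.952, -0.062, 0.3, 0.02]
ft_force: [-0.3, 0.0, 0.7]
grip_width: 0.0802
```

```bash
python3 snap.py wB8
cat > c.py <<'E'
from wmeas import *
from tgt import seat
z=load('wB8');w=cloud(z);yaw,s0=seat['B'];F=frame(yaw)
q=w[60:250,130:400].reshape(-1,3);q=q[~np.isnan(q[:,0])];f=q@F-s0+[0,0,.013]
f*=1000
tt=f[(f[:,2]>56)&(f[:,2]<70)];print('tabs u',hist(tt,0,1,4),'y',hist(tt,1,1,4),np.median(tt[:,2]))
l=f[(f[:,2]>27)&(f[:,2]<33)&(abs(f[:,0])>56)&(abs(f[:,1])<25)];print('lugs',hist(l,0,1,6),hist(l,1,1,6))
lf=f[(f[:,2]>10)&(f[:,2]<17)&(f[:,1]>25)&(abs(f[:,0])<50)];A=np.c_[lf[:,:2],np.ones(len(lf))];c=np.linalg.lstsq(A,lf[:,2],rcond=None)[0];print('leaf slope deg',np.degrees(c[:2]),c[2])
lf=f[(f[:,2]>10)&(f[:,2]<17)&(f[:,1]>15)];print('leaf u',hist(lf,0,1,10),'y',hist(lf,1,1,10))
for a in(-45,35):
    m=lf[(lf[:,0]>a)&(lf[:,0]<a+10)];print(np.percentile(m[:,1],99))
E
python3 c.py; python3 -c "
from cell import *
import cv2
im,d=grab_frame('top');cv2.imwrite('pics/top9.png',im[:,:,::-1])"
```

```text
13.3333 [0.42885767 0.11318343 0.2844963 ] [ 0.95172024 -0.06232157  0.29991926  0.01982562] [0.39047526 0.18784425 0.34931763]
tabs u [(np.float64(-33.253), np.float64(-24.253)), (np.float64(18.747), np.float64(26.747))] y [(np.float64(-9.1681), np.float64(12.8319))] 62.65549563904516
lugs [(np.float64(-72.1659), np.float64(-57.1659)), (np.float64(56.8341), np.float64(71.8341))] [(np.float64(-18.258), np.float64(18.742))]
leaf slope deg [-0.00093137 -0.16867173] 13.335053912293938
leaf u [(np.float64(-58.8041), np.float64(52.1959))] y [(np.float64(15.0011), np.float64(87.0011))]
86.4700744712611
86.47045407363095
```

View pics/wB8.png

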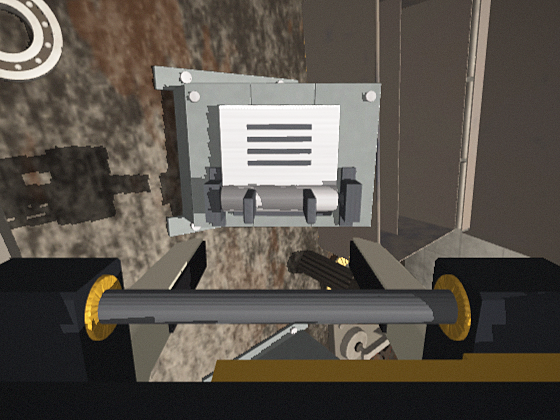

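View pics/top9.png

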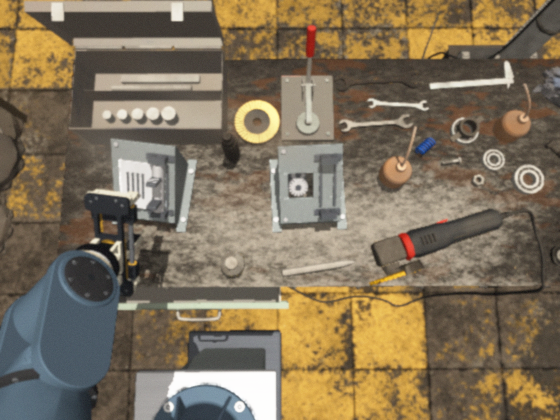

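```bash
python3 -c "
from cell import *
print(job_done(),read_state()['clock'])"
```

```text
the job is handed in; nothing more can be done
the job is handed in; nothing more can be done
```

I moved the door from housing A to housing B and handed the job in at about 13.4 s on the robot's clock, of the 42 s allowed. No verdict was reported.

I squeezed both tabs, lifted the door straight off the face, carried it across and lowered it between the lugs. It touched down with a reading of about 13 N. I then released it and backed the gripper about 120 mm clear.

Last checks, from the wrist camera and its depth after backing off:
- **Hinge position:** about 3.2 mm down-slope of the seat point and 0.5 to 2 mm sideways, inside the 6 mm limit. It slid there on release, taking up its 3 mm of end play. It sat the same way on housing A at the start.
- **Leaf:** flat over the window to within about 0.2° by the depth fit, with the tabs pointing outward.
- **Pins:** the outer faces of the tabs are 60 mm apart, which is fully out.
- **Robot:** touching nothing, with under 1 N at the wrist.
- **Bystanders:** in the top view the shaft, brush and oil can stand at their starting pixels.

**Disagreements:**
- The cameras differed by up to about 3 mm on the housing positions. I used the wrist camera for both grasp and placing.
- The gripper read about 38 mm when the tabs were squeezed, against 40 mm nominal.
- The held door sat about 1.9 mm off the jaw centre in the camera's frame, and I corrected for that before lowering.

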